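Free the hold-down slide and take the casting out of its nest

ROBOT

A 6-joint arm with a two-finger parallel gripper is mounted at the origin on a cart in front of the work surface, level with it; the furniture and walls round the work are solid. World frame = base frame: x ahead of the robot, y to its left, z up, the work surface at z = 0. Lengths are in m, angles in degrees, forces in N, time in s.
With the tool pointing down it reaches from about 0.25 to 0.725 m from the base axis. Payload 9.7 kg.
Tool frame: the origin (TCP) lies between the finger pads; the fingertips stand 19 mm ahead of it and the grasp point (between the pads) is the TCP; z points along the fingers, y is the line along which they close (so a half turn about z gives the same grasp; the last joint's range is limited). The gripper opens to 85 mm and grips with 20 to 120 N. Pads are 22 mm wide; open, the fingers measure 114 mm over their backs; the gripper's body (76 mm by 85 mm) begins 54 mm behind the grasp point. The pads swing forward as they close: fully open they stand 13 mm farther back than shut.
Start: joints at [76.891, 4.979, 10.078, 95.1, 0, 90], TCP at [0.125, 0.536, 0.25] pointing down, gripper open.
Joint ranges: [-179.16, 179.16], [-48.56, 103.87], [-65.8, 70.77], [-126.05, 130.52], [-82.76, 87.17], [-180, 180]. Speed limits (degrees/s): [127.2, 127.2, 147.25, 180, 180, 180].

INTERFACE

Orientations are given as [roll, pitch, yaw] about the fixed x, y, z axes, in that order (R = Rz(yaw) Ry(pitch) Rx(roll)).
In Python, from workcell import bot gives the robot as it stands. The module is installed in compiled form; this text tells all that it offers.
- The arm moves only by the shell command python3 -m crank 'ROWS' [OPENING] [FORCE]. ROWS is JSON, a list that holds one entry, the list of rows, each a list of 6 numbers: the shift along the world's x, y, z as a fraction of full scale, then the turn, a rotation vector about the world's x, y, z as a fraction of full scale. In form: [[[x, y, z, wx, wy, wz], ...]]. A call has 1 to 20 rows; each row shifts and turns the commanded pose from where the row before left it; what a row does not reach is not made up. Full scale, the value 1, is 20 mm for a shift and 0.12 rad for a turn. A row lasts 1/12 s, in which the tool goes at most 41.7 mm and 7.16 degrees, less where a joint would pass 70% of its speed; a pose out of reach is approached as far as the arm can. A call with a number of a shift or a turn outside -1 to 1 is refused whole. A call with a gripper value outside its range is refused whole. OPENING is the opening, from 0 (shut) to 1 (fully open), set as the call begins (- or left out, the last holds). The fingers move at their own pace and stop on an object; FORCE is the grip in N (left out, the last holds). Time passes only in rows, so rows that do not move let the fingers close. It gives the time, the measured TCP pose, the force, the opening and the grip force at its end, in the units of the state.
- bot.get_obs(): the state, without advancing time (a new reading comes with each control period).
- bot.camera(name): name is "scene" or "top"; returns the picture (480x640x3 uint8, red, green, blue); there is no depth.
- bot.camera_model(name): a dict with "vertical_fov" (degrees; the focal length in pixels is half the picture's height over the tangent of half this angle, whatever the lens; pixels are square), "cx", "cy" (the principal point, pixels), "R" (3x3) and "t" (3): a world point X has camera coordinates R X + t. Camera axes: x right, y down, z forward; pixel columns grow to the right and rows downward; lengths in m; the calibration is good to about 2 mm. A picture is of the moment at which its call begins. camera_model takes no time and is no camera call.
- bot.job_done(): hands the job in; it is judged then, once.
The state is a dict: "time": time; "q": joint angles; "qd": joint speeds; "joint_efforts": joint torques, N m; "ee_pos": TCP position; "tcp_rot": TCP orientation; "wrist_force": force on the tool from outside, world axes, zero at the start; "torque": the same for the moment, N m; "opening": finger opening in m; "grasp_force": force on a finger pad.
Only numpy, scipy, OpenCV 4.12 (cv2) and the standard library are available. Lean on these libraries where they do the work, as an engineer would, in place of code of your own. Each camera call takes 0.05 s, during which the arm holds its last target. There are 200 camera calls.

TASK

Turn the black clamp knob anticlockwise about a quarter turn to free the forked hold-down slide, pull the slide fully back to its end stop, then lift the cast bracket straight out of the nest and set it down (do not drop it) upright and flat on the floor of the shallow tray, beside the round test block. Leave the slide back, and do not push the tray, the test block in it, the V anvil or the dropper bottle out of place.

Things in the scene. Friction and masses are not known exactly. Their poses are not given: they have to be found in the camera images.
- fixture: Fixed fixture on an aluminium base plate 270 x 90 x 10 mm. Origin on the bench under the plate, z up; the plate spans x -145..+125 mm. The nest is at the +x end, the guide rail (22 mm high, with a stop at its end) along x at the -x end, nearer the robot. The forked steel slide rides on the rail.
- nest (a point): Centre of the floor of the nest, 65 mm in +x of the fixture's origin and 10 mm above the bench. The nest is a dark steel frame round an open pocket 90 x 56 mm (x by y), its rim 22 mm above the bench.
- fork (a point): Midway between the tips of the slide's two prongs, 28 mm above the bench; x points forward, over the nest. Prongs 12 mm wide, 9 mm thick, at 12..24 mm on either side, over the bracket's flange on both sides of its lug. The saddle that carries them (56 x 66 mm, top 37 mm above the bench) has its centre, the knob's axis, 93 mm behind this point.
- slide (a joint): Position of the hold-down slide in m: 0 = fully forward (prongs over the bracket), 0.065 = fully back against the end stop, away from the nest (moves along the fixture's -x). Cannot move while the clamp is tight.
- knob (a joint): Angle of the clamp knob on the slide in rad, growing anticlockwise seen from above: 0 = fully tight, wing along the slide's direction; 1.57 = stop, fully loose, wing across the slide's direction. The clamp lets go at about 0.9.
- knob_grip (a point): Point on the axis of the clamp knob, in the black wing grip, 62 mm above the bench; x along the wing. The wing is 62 mm long, 14 mm thick (y), and spans 48 to 72 mm above the bench; free space below it down to 44 mm. Moves with slide and knob.
- bracket: Cast aluminium bracket in the nest, about 3 mm play all round. Origin: centre of its underside, z up. Flange 84 x 50 x 12 mm (x, y, z); upright lug in its middle, 44 mm long in x, 14 mm thick in y, flat sides from 12 mm up, round top 52 mm above the underside; low ribs at x = +-19..35 mm. 0.2 to 0.4 kg. Grip the lug across its 14 mm thickness.
- tray: Shallow loose steel tray, 200 x 130 x 18 mm outside (x by y by z), walls and floor 4 mm. Origin in the centre of its underside. The +x end holds the test block; the -x part is empty.
- test_block: Round steel test block, 50 mm diameter, 13 mm high, lying in the tray. Origin in the centre of its underside.
- anvil: Steel V anvil, 52 mm diameter, 40 mm high, a bystander behind the work. Origin in the centre of its underside.
- bottle: Brown dropper bottle, 46 mm diameter, 120 mm high, a bystander behind the work. Origin in the centre of its underside.
Mind the look-alikes: they are no part of the job. There is more than one size of the bracket; the one meant has the size given above.

How it is judged:
By the outcome, as a careful person would: the job done as asked, in the order asked, and still so for the second after the job is handed in, with the robot touching nothing.
It also fails if it takes over 61 s, if anything falls off the work surface, if the arm or the gripper's body presses on something with over 40 N, if the wrist force passes 120 N, or if a joint passes its speed limit or range.

## Working session

There is one attempt and no reset: what is moved stays moved. The work goes in short steps, Python scripts to look and compute and a shell command to move; the robot and the scene stay as the last step left them, time stands still between calls to the robot, and variables do not carry over. Pictures are saved under pics/ and viewed, at most 10 in all, crops included, and the job is handed in when it is done.

```bash
mkdir -p pics; python3 - <<'E'
from workcell import bot
import cv2,numpy as np
for n in("scene","top"):
    im=bot.camera(n); cv2.imwrite(f"pics/{n}0.png",im[:,:,::-1]); m=bot.camera_model(n); print(n,{k:np.round(v,4).tolist() for k,v in m.items()})
o=bot.get_obs(); print(o)
E
```

```text
scene {'vertical_fov': 47.6848, 'cx': 314.5802, 'cy': 232.6475, 'R': [[0.9196, -0.3927, 0.009], [-0.1949, -0.4761, -0.8575], [0.3411, 0.7869, -0.5143]], 't': [-0.6298, 0.1195, 0.8159]}
top {'vertical_fov': 46.0968, 'cx': 323.5724, 'cy': 235.0743, 'R': [[0.0288, -0.9992, 0.0278], [-0.9944, -0.0315, -0.1009], [0.1017, -0.0248, -0.9945]], 't': [-0.1507, 0.6353, 0.8976]}
{'time': 0.1, 'q': array([ 7.68921447e+01,  5.00558355e+00,  1.00426281e+01,  9.51003407e+01,
       -1.21310106e-03,  9.00020521e+01]), 'qd': array([ 0.03352106,  0.08084377,  0.07695477,  0.06981459, -0.06170834,
       -0.00461191]), 'joint_efforts': array([ 1.09509499e-03, -5.21559548e+01,  4.65653551e+01,  1.61364576e-02,
        6.49944423e-05, -5.39489520e-06]), 'ee_pos': array([0.12469826, 0.53550141, 0.2497092 ]), 'tcp_rot': array([-1.79936704e+02,  1.21536731e-03,  1.66890094e+02]), 'wrist_force': array([ 0.53878187,  0.03019762, -0.85443563]), 'torque': array([ 0.03107772,  0.01813742, -0.02088656]), 'grasp_force': 0.0, 'opening': 0.08544825682589961}
```

View pics/scene0.png

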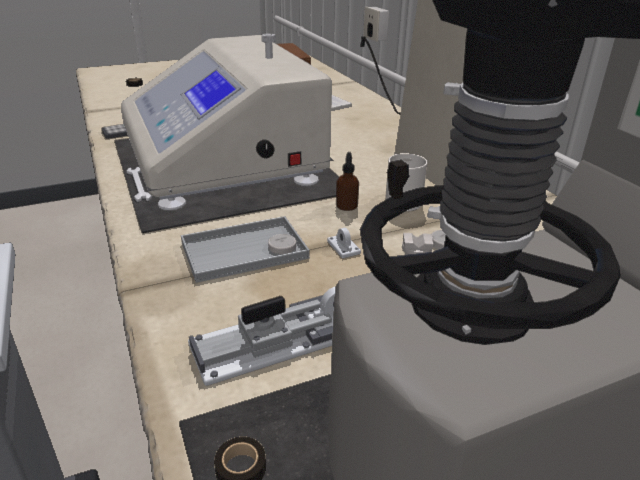

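View pics/top0.png

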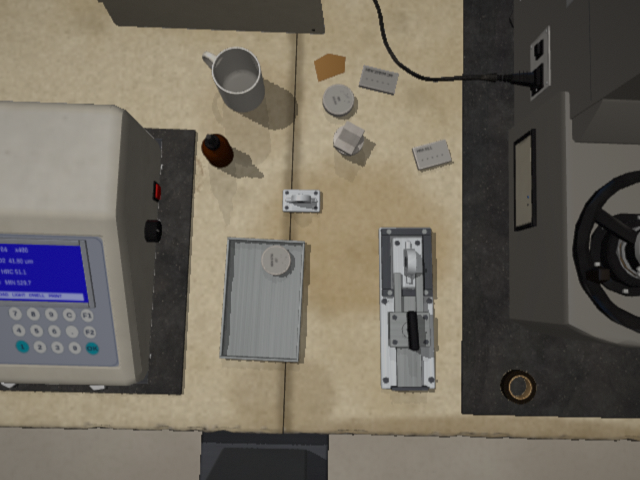

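The scene view shows the fixture at about (265,335) with the black wing at (263,309), the tray at (245,248), and the small look-alike bracket at (343,243). In the top view, the fixture is at (407,308), the wing at (412,330), the nest bracket at (411,262), and the tray at (263,300) with its block at (276,261).

There are two bracket candidates in the top view, at (411,262) and (302,200). I'll check their sizes by ray casting and take an enlarged crop.

```bash
cat > h.py <<'E'
from workcell import bot
import cv2,numpy as np
def model(n):
    m=bot.camera_model(n); f=240/np.tan(np.radians(m["vertical_fov"]/2)); return f,m["cx"],m["cy"],np.array(m["R"]),np.array(m["t"])
def ray(n,u,v):
    f,cx,cy,R,t=model(n); return -R.T@t, R.T@np.array([(u-cx)/f,(v-cy)/f,1])
def onz(n,u,v,z):
    c,d=ray(n,u,v); return c+d*(z-c[2])/d[2]
def proj(n,X):
    f,cx,cy,R,t=model(n); p=R@np.array(X)+t; return np.array([cx+f*p[0]/p[2],cy+f*p[1]/p[2]])
def tri(a,b):  # a=(name,u,v)
    c1,d1=ray(*a); c2,d2=ray(*b); A=np.c_[d1,-d2]; s=np.linalg.lstsq(A,c2-c1,rcond=None)[0]
    p,q=c1+d1*s[0],c2+d2*s[1]; return (p+q)/2,np.linalg.norm(p-q)
E
python3 - <<'E'
from h import *
t=cv2.imread("pics/top0.png"); s=cv2.imread("pics/scene0.png")
a=cv2.resize(t[220:400,365:450],None,fx=3.3,fy=3.3,interpolation=cv2.INTER_CUBIC)   # 280x594
b=cv2.resize(s[280:390,180:345],None,fx=3,fy=3,interpolation=cv2.INTER_CUBIC) # 495x330
c=cv2.resize(t[180:220,275:330],None,fx=3.3,fy=3.3,interpolation=cv2.INTER_CUBIC)
o=np.zeros((600,800,3),np.uint8); o[:a.shape[0],:a.shape[1]]=a; o[:b.shape[0],300:300+b.shape[1]]=b; o[400:400+c.shape[0],300:300+c.shape[1]]=c
cv2.imwrite("pics/crop1.png",o)
g=cv2.cvtColor(t,cv2.COLOR_BGR2GRAY); gs=cv2.cvtColor(s,cv2.COLOR_BGR2GRAY)
def blob(m,box):
    u0,v0,u1,v1=box; k=np.zeros(m.shape,np.uint8); k[v0:v1,u0:u1]=m[v0:v1,u0:u1]
    c=max(cv2.findContours(k,0,1)[0],key=cv2.contourArea); return cv2.minAreaRect(c)
print("wing top",blob((g<40).astype(np.uint8),(395,300,430,360)))
print("wing scene",blob((gs<40).astype(np.uint8),(235,290,295,330)))
E
```

```text
wing top ((412.7208557128906, 330.59136962890625), (39.18587875366211, 9.760845184326172), 85.91438293457031)
wing scene ((263.4176330566406, 311.3560485839844), (15.51219367980957, 43.6341438293457), 77.31961822509766)
```

View pics/crop1.png

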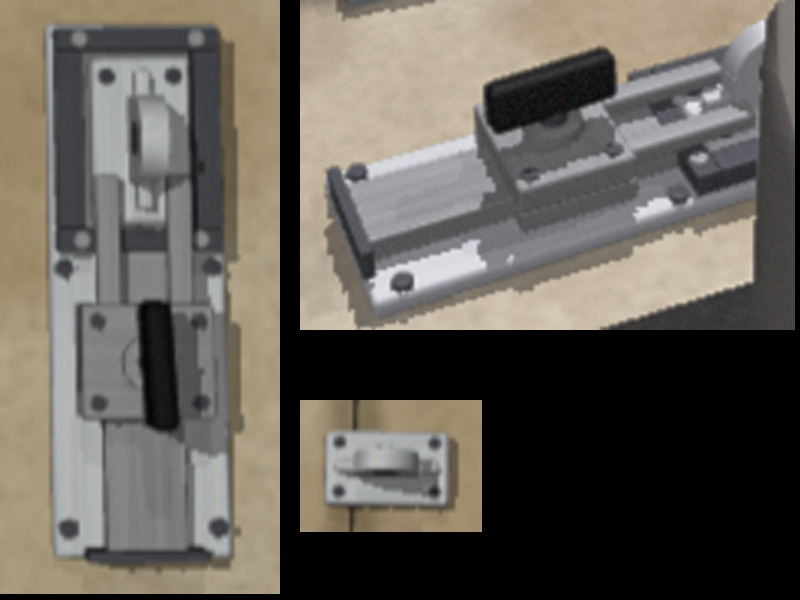

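The crop shows the forked slide over the bracket in the nest, whose lug is at crop (148,135), or top (410,261). The look-alike at (302,200) stands loose, turned 90°, and is much smaller, so the bracket in the nest is the one meant. Next I'll compute the metric positions.

```bash
python3 - <<'E'
from h import *
np.set_printoptions(precision=4,suppress=True)
P=lambda x,y:(365+(x-1)/3.3,220+(y-1)/3.3)
S=lambda x,y:(180+(x-301)/3,280+(y-1)/3)
c=[onz("top",*P(*p),0.010) for p in((48,25),(218,28),(232,556),(55,556))]
print("plate",np.array(c)); print("len",np.linalg.norm(c[0]-c[3]),np.linalg.norm(c[1]-c[2]),"w",np.linalg.norm(c[0]-c[1]),np.linalg.norm(c[2]-c[3]))
ax=(c[0]-c[3]+c[1]-c[2]); yaw=np.arctan2(ax[1],ax[0]); m=sum(c)/4; u=np.array([np.cos(yaw),np.sin(yaw),0]); print("yaw",np.degrees(yaw),"centre",m,"origin",m+.01*u,"nest",m+.075*u)
# small lookalike flange length
q=[onz("top",275+(x-300)/3.3,180+(y-400)/3.3,0.008) for x,y in((327,433),(447,436),(447,505),(327,502))]; print("small",np.linalg.norm(q[0]-q[1]),np.linalg.norm(q[1]-q[2]))
# bracket flange top corners: TL(92,57) TR(188,57)
q=[onz("top",*P(x,y),0.022) for x,y in((92,57),(188,57),(125,225),(165,225))]; print("flange w",np.linalg.norm(q[0]-q[1]), "L",q[0][0]-q[2][0])
# saddle corners two views: near-left screw etc
for nm,a,b in(("wing back top end",(157,424),(488,88)),("wing fwd top end",(155,303),(606,50)),("saddle screw BR",(201,402),(530,174)),("saddle screw FR",(199,321),(614,150)),("plate screw BR",(219,527),(402,282)),("plate screw BL",(69,527),(357,172)),("lug top",(150,97),(768,26))):
    print(nm,*tri(("top",*P(*a)),("scene",*S(*b))))
print("wing c z72",onz("top",412.7,330.6,.07),"saddle c",onz("top",*P(146,360),.037))
for n,cs in(("tray rim",((228,237),(308,241),(303,363),(220,360))),):
    q=np.array([onz("top",*p,0.018) for p in cs]); print(n,q,q.mean(0),np.linalg.norm(q[0]-q[1]),np.linalg.norm(q[1]-q[2]))
print("block",onz("top",276,261,.017))
E
```

```text
plate [[ 0.6584 -0.2264  0.01  ]
 [ 0.6596 -0.3145  0.01  ]
 [ 0.3927 -0.3242  0.01  ]
 [ 0.3906 -0.2349  0.01  ]]
len 0.26794856635951836 0.2670868754051487 w 0.08817677097258002 0.08925145807339899
yaw 1.9487687681675874 centre [ 0.5253 -0.275   0.01  ] origin [ 0.5353 -0.2747  0.01  ] nest [ 0.6003 -0.2725  0.01  ]
small 0.06217824620777079 0.03613161247168035
flange w 0.04910131976317872 L 0.08461628159438472
wing back top end [ 0.4625 -0.2746  0.0682] 9.838723478596491e-06
wing fwd top end [ 0.5193 -0.2723  0.071 ] 0.0004604739702196757
saddle screw BR [ 0.4712 -0.302   0.0376] 0.000742734269915794
saddle screw FR [ 0.5109 -0.3008  0.0372] 0.0012921132043152961
plate screw BR [ 0.4075 -0.3173  0.0111] 0.0009104326796219428
plate screw BL [ 0.4054 -0.2416  0.0114] 0.00044731591458314814
lug top [ 0.6114 -0.2683  0.0568] 0.01592685723598644
wing c z72 [ 0.4898 -0.2746  0.07  ] saddle c [ 0.4905 -0.2746  0.037 ]
tray rim [[ 0.6329  0.0279  0.018 ]
 [ 0.6304 -0.106   0.018 ]
 [ 0.4292 -0.1041  0.018 ]
 [ 0.4305  0.0317  0.018 ]] [ 0.5308 -0.0376  0.018 ] 0.1339143733727599 0.20124209396124657
block [ 0.5953 -0.0536  0.017 ]
```

Measured heights agree with the text: saddle 37 mm, wing top about 71 mm, plate 10 mm. The fixture's yaw is about 1.95°, the knob axis is at (0.490,-0.2746) and the nest is at (0.600,-0.2725). The flange in the nest measures 84.6 x 49 mm, against 62 x 36 mm for the look-alike. I'll start moving.

```bash
python3 -m crank '[[[0.435,-0.964,0,0,0,0.73],[0.435,-0.964,0,0,0,0.73],[0.435,-0.964,0,0,0,0.73],[0.435,-0.964,0,0,0,0],[0.435,-0.964,0,0,0,0],[0.435,-0.964,0,0,0,0],[0.435,-0.964,0,0,0,0],[0.435,-0.964,0,0,0,0],[0.435,-0.964,0,0,0,0],[0.435,-0.964,0,0,0,0],[0.435,-0.964,0,0,0,0],[0.435,-0.964,0,0,0,0],[0.435,-0.964,0,0,0,0],[0.435,-0.964,0,0,0,0],[0.435,-0.964,0,0,0,0],[0.435,-0.964,0,0,0,0],[0.435,-0.964,0,0,0,0],[0.435,-0.964,0,0,0,0],[0.435,-0.964,0,0,0,0],[0.435,-0.964,0,0,0,0]]]' 1; python3 -c "
from workcell import bot
print(bot.get_obs()['q'])"
```

```text
time: 1.77
ee_pos: [0.2989, 0.149, 0.2501]
tcp_rot: [-180.0, -0.0, -178.0]
wrist_force: [0.6, 0.5, -0.1]
opening: 0.0854
grasp_force: 0.0
[ 2.65034292e+01 -2.42615475e+01 -1.51916748e+01  9.90770345e+01
  5.81087487e-04  2.45503110e+01]
```

```bash
python3 -m crank '[[[0.434,-0.963,0,0,0,0],[0.434,-0.963,0,0,0,0],[0.434,-0.963,0,0,0,0],[0.434,-0.963,0,0,0,0],[0.434,-0.963,0,0,0,0],[0.434,-0.963,0,0,0,0],[0.434,-0.963,0,0,0,0],[0.434,-0.963,0,0,0,0],[0.434,-0.963,0,0,0,0],[0.434,-0.963,0,0,0,0],[0.434,-0.963,-0.4,0,0,0],[0.434,-0.963,-0.4,0,0,0],[0.434,-0.963,-0.4,0,0,0],[0.434,-0.963,-0.4,0,0,0],[0.434,-0.963,-0.4,0,0,0],[0.434,-0.963,-0.4,0,0,0],[0.434,-0.963,-0.4,0,0,0],[0.434,-0.963,-0.4,0,0,0],[0.434,-0.963,-0.4,0,0,0],[0.434,-0.963,-0.4,0,0,0]]]'
python3 -m crank '[[[0.434,-0.963,-0.4,0,0,0],[0.434,-0.963,-0.4,0,0,0],[0,0,-0.4,0,0,0],[0,0,-0.4,0,0,0],[0,0,0,0,0,0],[0,0,0,0,0,0]]]'
python3 - <<'E'
from h import *
o=bot.get_obs(); print(o['ee_pos'],o['tcp_rot'],o['q'])
t=bot.camera("top");s=bot.camera("scene")
a=cv2.resize(t[200:400,330:480],(400,533)); b=cv2.resize(s[200:400,180:345],(400,485))
o=np.zeros((540,800,3),np.uint8); o[:533,:400]=a;o[:485,400:]=b
cv2.imwrite("pics/pre1.png",o[:,:,::-1])
E
```

```text
time: 3.43
ee_pos: [0.4725, -0.2361, 0.1695]
tcp_rot: [180.0, -0.0, -178.1]
wrist_force: [0.3, 0.8, 0.9]
opening: 0.0854
grasp_force: 0.0
time: 3.93
ee_pos: [0.4892, -0.2728, 0.1379]
tcp_rot: [180.0, -0.1, -178.0]
wrist_force: [0.3, 0.3, 0.2]
opening: 0.0859
grasp_force: 0.0
[ 0.48915622 -0.27275731  0.13791298] [ 1.79956353e+02 -5.76695035e-02 -1.78020786e+02] [-2.91479632e+01  5.65288687e+00 -1.61738651e+00  8.28016558e+01
  7.55104828e-03 -3.11271601e+01]
```

View pics/pre1.png

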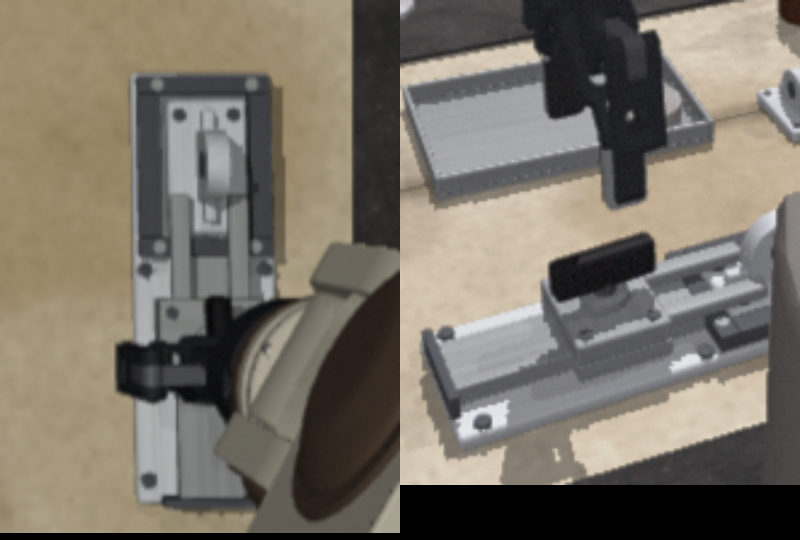

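The gripper is over the wing, with its fingers either side at crop (140,370) on the left and the wing just ahead of it. I'll descend and close.

```bash
python3 -m crank '[[[0,-0.065,-0.45,0,0,0],[0,0,-0.45,0,0,0],[0,0,-0.45,0,0,0],[0,0,-0.45,0,0,0],[0,0,-0.45,0,0,0],[0,0,-0.45,0,0,0],[0,0,-0.45,0,0,0],[0,0,-0.45,0,0,0],[0,0,0,0,0,0],[0,0,0,0,0,0]]]'
python3 -m crank '[[[0,0,0,0,0,0],[0,0,0,0,0,0],[0,0,0,0,0,0],[0,0,0,0,0,0],[0,0,0,0,0,0],[0,0,0,0,0,0],[0,0,0,0,0,0],[0,0,0,0,0,0]]]' 0 60
```

```text
time: 4.87
ee_pos: [0.4894, -0.2748, 0.0657]
tcp_rot: [180.0, -0.1, -178.1]
wrist_force: [-0.8, 0.2, 0.6]
opening: 0.0857
grasp_force: 0.0
time: 5.53
ee_pos: [0.4898, -0.2756, 0.0667]
tcp_rot: [-179.9, 0.0, -178.1]
wrist_force: [-1.3, -5.2, 2.7]
opening: 0.0134
grasp_force: 59.4
```

```bash
python3 -m crank '[[[0,-0.03,0,0,0,0.4],[0,0,0,0,0,0.8],[0,0,0,0,0,0.8],[0,0,0,0,0,0.8],[0,0,0,0,0,0.8],[0,0,0,0,0,0.8],[0,0,0,0,0,0.8],[0,0,0,0,0,0.8],[0,0,0,0,0,0.8],[0,0,0,0,0,0.8],[0,0,0,0,0,0]]]'
python3 -c "
from workcell import bot
o=bot.get_obs();print(o['q'],o['torque'])"
```

```text
time: 6.45
ee_pos: [0.49, -0.2763, 0.0667]
tcp_rot: [-179.9, -0.0, -125.5]
wrist_force: [-0.1, -5.6, 0.9]
opening: 0.0128
grasp_force: 59.3
[-2.93932248e+01  7.04751386e+00 -8.00845256e+00  7.48508444e+01
 -5.14236889e-02 -8.39105663e+01] [-1.02318691  0.03887772  0.11818907]
```

```bash
python3 -m crank '[[[0,0,0,0,0,0.86],[0,0,0,0,0,0.86],[0,0,0,0,0,0.86],[0,0,0,0,0,0.86],[0,0,0,0,0,0.86],[0,0,0,0,0,0.86],[0,0,0,0,0,0],[0,0,0,0,0,0]]]'
python3 -c "
from workcell import bot
o=bot.get_obs();print(o['q'],o['torque'])"
```

```text
time: 7.12
ee_pos: [0.4905, -0.2765, 0.0667]
tcp_rot: [-179.9, -0.1, -90.3]
wrist_force: [1.6, -6.3, -0.1]
opening: 0.0129
grasp_force: 59.0
[-2.93883830e+01  7.05972940e+00 -7.99758904e+00  7.48008200e+01
 -4.42520666e-02 -1.19090184e+02] [-1.20121163 -0.4626407   0.14207036]
```

```bash
python3 -m crank '[[[-0.2,-0.007,0,0,0,0],[-0.3,-0.01,0,0,0,0],[-0.3,-0.01,0,0,0,0],[-0.3,-0.01,0,0,0,0],[-0.3,-0.01,0,0,0,0],[-0.3,-0.01,0,0,0,0],[-0.3,-0.01,0,0,0,0],[-0.3,-0.01,0,0,0,0],[-0.3,-0.01,0,0,0,0],[-0.3,-0.01,0,0,0,0],[-0.2,-0.007,0,0,0,0],[0,0,0,0,0,0],[0,0,0,0,0,0]]]'
python3 -m crank '[[[-0.1,-0.003,0,0,0,0],[-0.1,-0.003,0,0,0,0],[-0.05,0,0,0,0,0],[0,0,0,0,0,0],[0,0,0,0,0,0]]]'
```

```text
time: 8.2
ee_pos: [0.4327, -0.2785, 0.0669]
tcp_rot: [-179.4, -0.1, -90.2]
wrist_force: [29.1, -5.6, -14.3]
opening: 0.0129
grasp_force: 60.1
time: 8.62
ee_pos: [0.4321, -0.2786, 0.067]
tcp_rot: [-178.9, -0.1, -90.1]
wrist_force: [56.4, -5.5, -28.8]
opening: 0.013
grasp_force: 58.7
```

Force is rising after about 58 mm of travel, short of the expected 65 mm. I'll look before pulling harder.

```bash
python3 - <<'E'
from h import *
o=bot.get_obs(); print(o['ee_pos'],o['wrist_force'],o['torque'])
t=bot.camera("top");s=bot.camera("scene")
cv2.imwrite("pics/t2.png",t[:,:,::-1]);cv2.imwrite("pics/s2.png",s[:,:,::-1])
a=cv2.resize(t[220:400,365:450],None,fx=3.3,fy=3.3,interpolation=cv2.INTER_CUBIC); b=cv2.resize(s[280:390,180:345],None,fx=3,fy=3,interpolation=cv2.INTER_CUBIC)
o=np.zeros((600,800,3),np.uint8); o[:a.shape[0],:a.shape[1]]=a; o[:b.shape[0],300:300+b.shape[1]]=b
cv2.imwrite("pics/pull.png",o[:,:,::-1])
E
```

```text
[ 0.43205076 -0.27856253  0.06697319] [ 56.39260952  -5.45995821 -28.79330212] [ -0.90259742 -10.27216181  -0.06328117]
```

View pics/pull.png

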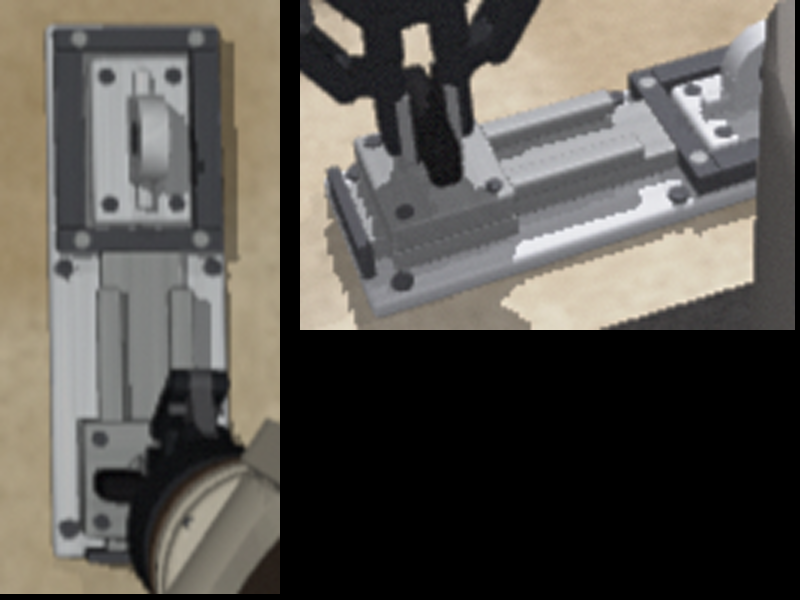

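The saddle's back edge (crop y≈537) still stands a few mm short of the dark stop (crop y≈548). I'll measure that gap and relax the load to see how the force and position behave.

```bash
python3 - <<'E'
from h import *
np.set_printoptions(precision=4,suppress=True)
P=lambda x,y:(365+(x-1)/3.3,220+(y-1)/3.3)
for nm,p,z in(("FLscrew0",(98,321),.037),("FLscrew1",(100,439),.037),("BLscrew0",(98,402),.037),("BLscrew1",(101,522),.037),("back edge",(100,537),.037),("stop/rail",(100,548),.022),("stop outer",(100,562),.022),("prong tip0",(108,176),.037),("prong tip1",(112,290),.037)): print(nm,onz("top",*P(*p),z))
t0=cv2.cvtColor(cv2.imread("pics/top0.png"),cv2.COLOR_BGR2GRAY);t2=cv2.cvtColor(cv2.imread("pics/t2.png"),cv2.COLOR_BGR2GRAY)
# subpixel saddle left-front corner patch displacement
T=t0[308:325,386:400]; r=cv2.matchTemplate(t2[330:370,384:404],T,5); _,v,_,l=cv2.minMaxLoc(r); print(v,l[0]+384-386,l[1]+330-308)
print("stop column grey",t2[375:395,394:397].mean(1).astype(int))
E
python3 -m crank '[[[0.2,0.006,0,0,0,0],[0.2,0.006,0,0,0,0],[0,0,0,0,0,0],[0,0,0,0,0,0]]]'
```

```text
FLscrew0 [ 0.5089 -0.2505  0.037 ]
FLscrew1 [ 0.4516 -0.2524  0.037 ]
BLscrew0 [ 0.4695 -0.2512  0.037 ]
BLscrew1 [ 0.4117 -0.2536  0.037 ]
back edge [ 0.4045 -0.2532  0.037 ]
stop/rail [ 0.3969 -0.2556  0.022 ]
stop outer [ 0.3902 -0.2557  0.022 ]
prong tip0 [ 0.5805 -0.2544  0.037 ]
prong tip1 [ 0.5243 -0.2572  0.037 ]
0.907107412815094 1 35
stop column grey [108  73  60  61  67  92 113 105 120 150 121  44  46  63  65  80 118 142
 141 140]
time: 9.05
ee_pos: [0.4332, -0.2785, 0.0668]
tcp_rot: [-179.7, -0.1, -90.3]
wrist_force: [12.2, -6.8, -6.0]
opening: 0.0129
grasp_force: 62.9
```

The block is real: a 7 mm gap remains, so the slide is at about 58 mm of 65 mm. I'll turn the knob the last bit to its stop, then pull again in small steps while watching the force.

```bash
python3 -m crank '[[[0.1,0.003,0,0,0,0.3],[0,0,0,0,0,0.3],[0,0,0,0,0,0],[0,0,0,0,0,0]]]'
python3 -c "
from workcell import bot
o=bot.get_obs();print(o['q'],o['torque'],o['joint_efforts'])"
python3 -m crank '[[[-0.15,-0.005,0,0,0,0],[-0.15,-0.005,0,0,0,0],[-0.15,-0.005,0,0,0,0],[-0.1,-0.003,0,0,0,0],[0,0,0,0,0,0],[0,0,0,0,0,0]]]'
python3 -c "
from workcell import bot
o=bot.get_obs();print(o['q'],o['torque'],o['joint_efforts'])"
```

```text
time: 9.38
ee_pos: [0.4335, -0.2782, 0.0668]
tcp_rot: [-179.9, -0.1, -86.3]
wrist_force: [3.8, -4.8, 1.0]
opening: 0.0125
grasp_force: 67.1
[-3.26844103e+01  5.87366239e-01 -1.48116932e+01  7.44595811e+01
 -6.19769868e-03 -1.26389102e+02] [-0.91149351 -0.52711789 -0.82337677] [  2.16376193 -46.07603073  43.11269045   2.2221373    0.6557929
  -0.98634884]
time: 9.88
ee_pos: [0.4319, -0.2783, 0.0671]
tcp_rot: [-178.7, -0.1, -86.1]
wrist_force: [61.4, -2.8, -30.1]
opening: 0.0126
grasp_force: 66.5
[ -33.14733196   -0.49095152  -15.86949976   73.56037172    0.67758255
 -127.08171549] [ -0.35280089 -11.489       -0.88592497] [-15.21967649 -56.81714773  35.01639605  21.06817603  -8.2199952
  -0.8884272 ]
```

It stays blocked at about 61 N with the knob at its stop. I won't force it further. I'll relax, release, rise clear and inspect the slide unobstructed.

```bash
python3 -m crank '[[[0.25,0.008,0,0,0,0],[0.2,0.006,0,0,0,0],[0.05,0,0,0,0,0],[0,0,0,0,0,0]]]'
python3 -m crank '[[[0,0,0,0,0,0],[0,0,0,0,0,0],[0,0,0,0,0,0],[0,0,0.6,0,0,0],[0,0,0.8,0,0,0],[0.3,0.9,0.9,0,0,0],[0.3,0.9,0.9,0,0,0],[0.3,0.9,0.9,0,0,0],[0.3,0.9,0.9,0,0,0],[0.3,0.9,0.9,0,0,0],[0.3,0.9,0,0,0,0],[0.3,0.9,0,0,0,0],[0.3,0.9,0,0,0,0],[0,0,0,0,0,0]]]' 0.6
python3 - <<'E'
from h import *
t=bot.camera("top");s=bot.camera("scene")
cv2.imwrite("pics/t3.png",t[:,:,::-1]);cv2.imwrite("pics/s3.png",s[:,:,::-1])
a=cv2.resize(t[220:400,365:450],None,fx=3.3,fy=3.3,interpolation=cv2.INTER_CUBIC); b=cv2.resize(s[300:390,180:305],None,fx=4,fy=4,interpolation=cv2.INTER_CUBIC)
o=np.zeros((600,800,3),np.uint8); o[:a.shape[0],:a.shape[1]]=a; o[:b.shape[0],300:300+b.shape[1]]=b
cv2.imwrite("pics/rel.png",o[:,:,::-1])
E
```

```text
time: 10.22
ee_pos: [0.4333, -0.2782, 0.0668]
tcp_rot: [-179.8, -0.1, -86.3]
wrist_force: [8.0, -5.0, -1.0]
opening: 0.0131
grasp_force: 67.1
time: 11.38
ee_pos: [0.4803, -0.1312, 0.1853]
tcp_rot: [-179.9, 0.0, -86.1]
wrist_force: [0.0, 0.4, 0.8]
opening: 0.051
grasp_force: 0.0
```

View pics/rel.png

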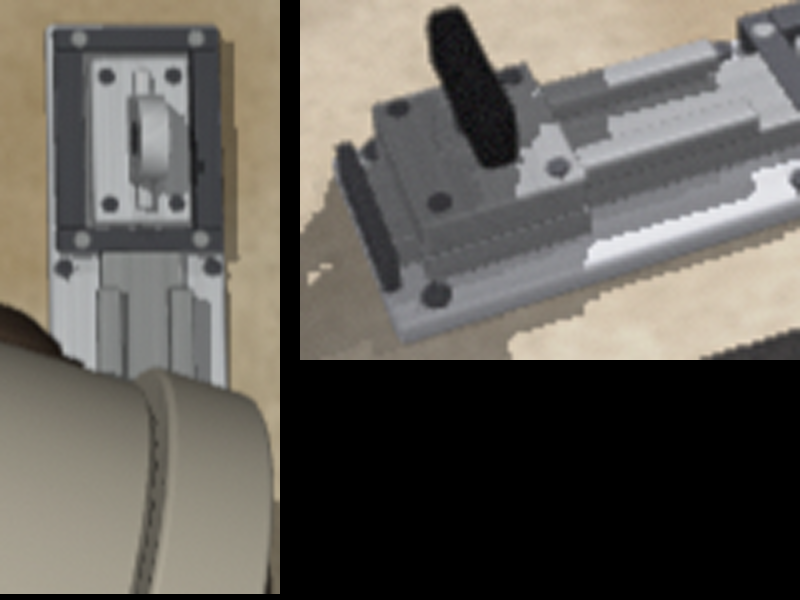

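The scene crop shows the wing across the slide, and the saddle's rear edge at (380,110–260) still short of the stop plate at (345–395,145–290). Nothing lies in the gap. The first pull ended exactly where a drag of about 29 N would leave it, so stiction is likely. I'll regrip and pull briskly with a bounded overshoot, at most about 85 N.

```bash
python3 -m crank '[[[-0.3,-0.9,0,0,0,0],[-0.3,-0.9,0,0,0,0],[-0.3,-0.9,0,0,0,0],[-0.3,-0.9,-0.9,0,0,0],[-0.3,-0.9,-0.9,0,0,0],[-0.3,-0.9,-0.9,0,0,0],[-0.3,-0.9,-0.9,0,0,0],[-0.3,-0.9,-0.9,0,0,0],[0,0,-0.6,0,0,0],[0,0,-0.4,0,0,0],[0,0,-0.4,0,0,0],[0,0,0,0,0,0],[0,0,0,0,0,0]]]'
python3 -m crank '[[[0,0,0,0,0,0],[0,0,0,0,0,0],[0,0,0,0,0,0],[0,0,0,0,0,0],[0,0,0,0,0,0],[0,0,0,0,0,0]]]' 0 90
python3 -m crank '[[[-0.3,-0.01,0,0,0,0],[-0.3,-0.01,0,0,0,0],[-0.1,-0.003,0,0,0,0],[0,0,0,0,0,0]]]'
```

```text
time: 12.57
ee_pos: [0.4319, -0.2771, 0.0666]
tcp_rot: [-180.0, 0.0, -86.2]
wrist_force: [-0.8, -0.8, -0.3]
opening: 0.0513
grasp_force: 0.0
time: 13.07
ee_pos: [0.4333, -0.2774, 0.0675]
tcp_rot: [-179.8, -0.0, -86.2]
wrist_force: [6.7, 2.3, 1.4]
opening: 0.0122
grasp_force: 88.0
time: 13.4
ee_pos: [0.4313, -0.2777, 0.0679]
tcp_rot: [-178.3, -0.0, -85.9]
wrist_force: [80.8, 6.6, -37.8]
opening: 0.0127
grasp_force: 89.3
```

It is a hard block at 81 N. To rule out the wing grip itself as the cause, I'll push axially on the prong tips from the front, low down. That needs the same tool yaw the bracket needs.

```bash
python3 -m crank '[[[0.3,0.01,0,0,0,0],[0.35,0.01,0,0,0,0],[0.05,0,0,0,0,0]]]'
python3 -m crank '[[[0,0,0,0,0,0],[0,0,0,0,0,0],[0,0,0,0,0,0],[0,0,1,0,0,0],[0,0,1,0,0,-0.38],[0.427,0.01,0,0,0,-1],[0.427,0.01,0,0,0,-1],[0.427,0.01,0,0,0,-1],[0.427,0.01,0,0,0,-1],[0.427,0.01,0,0,0,-1],[0.427,0.01,0,0,0,-1],[0.427,0.01,0,0,0,-1],[0.427,0.01,0,0,0,-1],[0.427,0.01,0,0,0,-1],[0.427,0.01,0,0,0,-1],[0.427,0.01,0,0,0,-1],[0.427,0.01,0,0,0,-1],[0.427,0.01,0,0,0,-1],[0,0,0,0,0,0]]]' 0.6
python3 -m crank '[[[0,0,-0.5,0,0,0],[0,0,-0.5,0,0,0],[0,0,-0.5,0,0,0],[0,0,0,0,0,0],[0,0,0,0,0,0],[0,0,0,0,0,0]]]' 0.27
```

```text
time: 13.65
ee_pos: [0.4338, -0.2774, 0.0674]
tcp_rot: [-179.8, -0.1, -86.2]
wrist_force: [4.1, 2.9, 5.1]
opening: 0.0121
grasp_force: 93.0
time: 15.23
ee_pos: [0.5432, -0.2751, 0.1059]
tcp_rot: [180.0, -0.0, -178.5]
wrist_force: [0.5, 1.0, -0.9]
opening: 0.0514
grasp_force: 0.0
time: 15.73
ee_pos: [0.5425, -0.275, 0.0763]
tcp_rot: [180.0, -0.0, -178.2]
wrist_force: [0.1, 0.8, 0.2]
opening: 0.0227
grasp_force: 0.0
```

```bash
python3 - <<'E'
from h import *
o=bot.get_obs(); print(o['ee_pos'],o['tcp_rot'],o['opening'])
s=bot.camera("scene"); t=bot.camera("top")
cv2.imwrite("pics/s4.png",s[:,:,::-1]); cv2.imwrite("pics/t4.png",t[:,:,::-1])
a=cv2.resize(t[220:400,365:450],None,fx=3.3,fy=3.3,interpolation=cv2.INTER_CUBIC); b=cv2.resize(s[300:390,180:305],None,fx=4,fy=4,interpolation=cv2.INTER_CUBIC)
o=np.zeros((600,800,3),np.uint8); o[:a.shape[0],:a.shape[1]]=a; o[:b.shape[0],300:300+b.shape[1]]=b
cv2.imwrite("pics/prong.png",o[:,:,::-1])
E
```

```text
[ 0.54247929 -0.2750354   0.07630548] [ 1.79997144e+02 -8.99731834e-03 -1.78156435e+02] 0.022710559030482948
```

View pics/prong.png

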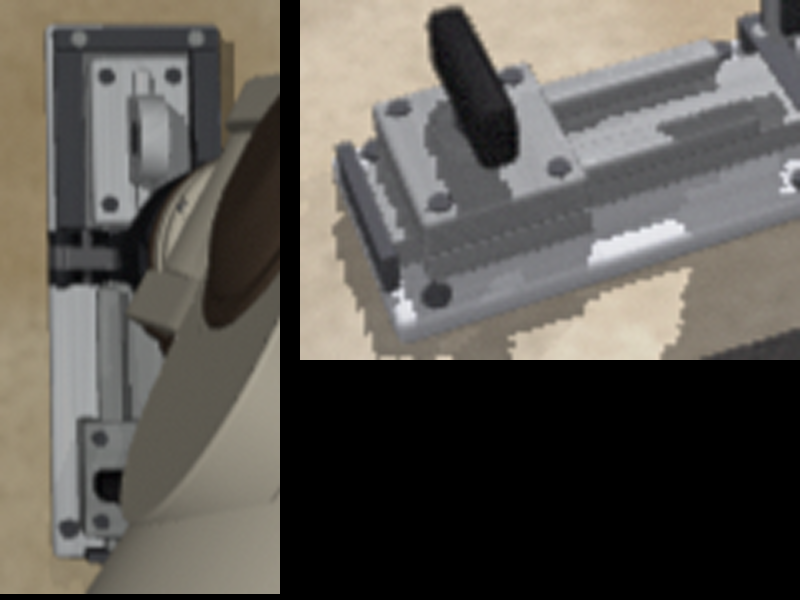

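The lit rail strip between saddle and stop (crop (375–410,170–240)) confirms a real gap of about 7 mm. Next I'll lower behind the prong tips and push along -x.

```bash
python3 -m crank '[[[0,0,-0.5,0,0,0],[0,0,-0.5,0,0,0],[0,0,-0.5,0,0,0],[0,0,0,0,0,0],[0,0,0,0,0,0]]]'
python3 -m crank '[[[-0.2,-0.007,0,0,0,0],[-0.2,-0.007,0,0,0,0],[0,0,0,0,0,0],[0,0,0,0,0,0]]]'
python3 -m crank '[[[-0.15,-0.005,0,0,0,0],[-0.15,-0.005,0,0,0,0],[0,0,0,0,0,0],[0,0,0,0,0,0]]]'
```

```text
time: 16.25
ee_pos: [0.542, -0.2747, 0.0449]
tcp_rot: [179.9, -0.1, -178.2]
wrist_force: [0.0, -0.2, -1.0]
opening: 0.0228
grasp_force: 0.0
time: 16.58
ee_pos: [0.537, -0.2752, 0.047]
tcp_rot: [-180.0, 0.3, -178.1]
wrist_force: [12.8, 1.1, -7.6]
opening: 0.0229
grasp_force: 6.5
time: 16.92
ee_pos: [0.5359, -0.2753, 0.0477]
tcp_rot: [-180.0, 0.9, -178.0]
wrist_force: [38.3, 1.6, -18.8]
opening: 0.0227
grasp_force: 19.0
```

```bash
python3 -m crank '[[[-0.2,-0.007,0,0,0,0],[-0.15,-0.005,0,0,0,0],[0,0,0,0,0,0]]]'; python3 -m crank '[[[-0.15,-0.005,0,0,0,0],[0,0,0,0,0,0]]]'; python3 - <<'E'
from h import *
np.set_printoptions(precision=4,suppress=True)
g0=cv2.cvtColor(cv2.imread("pics/s4.png"),cv2.COLOR_BGR2GRAY); s=bot.camera("scene"); cv2.imwrite("pics/s5.png",s[:,:,::-1]); g=cv2.cvtColor(s,cv2.COLOR_RGB2GRAY)
w=np.s_[300:345,205:240]  # saddle+wing region
print("saddle shift px",cv2.phaseCorrelate(np.float32(g0[w]),np.float32(g[w]),cv2.createHanningWindow((35,45),cv2.CV_32F)))
print(proj("scene",[.4333,-.278,.062]),proj("scene",[.4263,-.278,.062]))
E
```

```text
time: 17.17
ee_pos: [0.5346, -0.2754, 0.0485]
tcp_rot: [-180.0, 1.6, -177.9]
wrist_force: [68.6, 2.2, -33.2]
opening: 0.023
grasp_force: 34.1
time: 17.33
ee_pos: [0.5341, -0.2754, 0.0487]
tcp_rot: [-179.9, 1.9, -177.8]
wrist_force: [82.1, 3.8, -40.8]
opening: 0.0233
grasp_force: 40.3
saddle shift px ((-0.28736661400199637, 0.549946194520949), 0.8893812032393468)
[221.9257 319.649 ] [216.6948 320.9839]
```

The slide doesn't budge at 82 N axially (shift under 0.5 px). I need to tell a hard end stop from stiction. I'll push the wing a little forward from behind, then bring it back: a hard stop gives free travel forward and repeats the same end position.

```bash
python3 -m crank '[[[0.5,0.017,0,0,0,0],[0.4,0.013,0,0,0,0],[0,0,1,0,0,0],[0,0,1,0,0,0],[-0.46,-0.015,1,0,0,0],[-0.92,-0.03,0.5,0,0,0],[-0.92,-0.03,0,0,0,0],[-0.92,-0.03,0,0,0,0],[-0.92,-0.03,0,0,0,0],[-0.92,-0.03,0,0,0,0],[-0.92,-0.03,0,0,0,0],[-0.92,-0.03,0,0,0,0],[-0.46,-0.015,0,0,0,0],[0,0,-0.7,0,0,0],[0,0,-0.8,0,0,0],[0,0,-0.8,0,0,0],[0,0,0,0,0,0],[0,0,0,0,0,0]]]'
python3 -m crank '[[[0.2,0.007,0,0,0,0],[0.2,0.007,0,0,0,0],[0,0,0,0,0,0],[0,0,0,0,0,0]]]'
```

```text
time: 18.88
ee_pos: [0.3892, -0.2798, 0.0702]
tcp_rot: [180.0, -0.0, -178.2]
wrist_force: [0.0, 0.1, 1.0]
opening: 0.0229
grasp_force: 0.0
time: 19.22
ee_pos: [0.3982, -0.2799, 0.0709]
tcp_rot: [-180.0, 0.0, -178.2]
wrist_force: [-0.4, -0.2, 0.8]
opening: 0.0232
grasp_force: 0.0
```

```bash
python3 -m crank '[[[0.4,0.013,0,0,0,0],[0.4,0.013,0,0,0,0],[0.2,0.007,0,0,0,0],[0,0,0,0,0,0],[0,0,0,0,0,0]]]'; python3 -m crank '[[[0.25,0.008,0,0,0,0],[0.25,0.008,0,0,0,0],[0,0,0,0,0,0],[0,0,0,0,0,0]]]'
```

```text
time: 19.63
ee_pos: [0.4179, -0.2789, 0.0701]
tcp_rot: [180.0, -0.0, -178.2]
wrist_force: [-1.1, 0.3, 0.3]
opening: 0.0227
grasp_force: 0.0
time: 19.97
ee_pos: [0.428, -0.2788, 0.0702]
tcp_rot: [180.0, 0.0, -178.2]
wrist_force: [0.5, 0.5, 0.3]
opening: 0.0233
grasp_force: 0.0
```

```bash
python3 - <<'E'
from h import *
g0=cv2.cvtColor(cv2.imread("pics/s4.png"),cv2.COLOR_BGR2GRAY); s=bot.camera("scene");t=bot.camera("top"); cv2.imwrite("pics/s6.png",s[:,:,::-1]); cv2.imwrite("pics/t6.png",t[:,:,::-1]); 
g=cv2.cvtColor(s,cv2.COLOR_RGB2GRAY)
# track near-right saddle corner with its screw (scene ~ (245,342))
T=g0[332:352,232:256]; r=cv2.matchTemplate(g[315:370,215:300],T,5); _,v,_,l=cv2.minMaxLoc(r); print(v,l[0]+215-232,l[1]+315-332)
print(proj("scene",[.455,-.302,.037])-proj("scene",[.445,-.302,.037]),"px per 10mm")
a=cv2.resize(t[220:400,365:450],None,fx=3.3,fy=3.3,interpolation=cv2.INTER_CUBIC); b=cv2.resize(s[300:390,180:305],None,fx=4,fy=4,interpolation=cv2.INTER_CUBIC)
o=np.zeros((600,800,3),np.uint8); o[:a.shape[0],:a.shape[1]]=a; o[:b.shape[0],300:300+b.shape[1]]=b
cv2.imwrite("pics/fwd.png",o[:,:,::-1])
E
```

```text
0.9627553820610046 9 -3
[ 7.36176875 -2.00971911] px per 10mm
```

View pics/fwd.png

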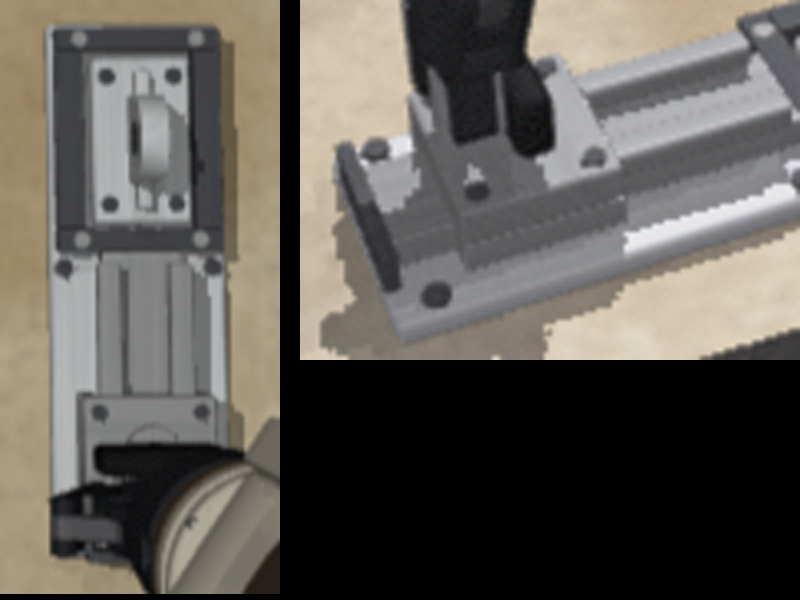

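The slide moved forward 13 mm with almost no force, so friction is negligible and the block at knob x≈0.433 is a hard stop. I'll push it back against that stop from the wing's front face and check that it repeats.

```bash
python3 -m crank '[[[-0.1,0,0.3,0,0,0],[0,0,1,0,0,0],[0,0,1,0,0,0],[0.5,0.017,0.7,0,0,0],[0.9,0.03,0,0,0,0],[0.9,0.03,0,0,0,0],[0.3,0.01,-1,0,0,0],[0,0,-1,0,0,0],[0,0,-0.7,0,0,0],[0,0,-0.3,0,0,0],[0,0,0,0,0,0]]]'
python3 -m crank '[[[-0.3,-0.01,0,0,0,0],[-0.3,-0.01,0,0,0,0],[-0.3,-0.01,0,0,0,0],[-0.3,-0.01,0,0,0,0],[-0.2,-0.007,0,0,0,0],[0,0,0,0,0,0],[0,0,0,0,0,0]]]'
```

```text
time: 20.98
ee_pos: [0.4768, -0.2767, 0.0693]
tcp_rot: [179.9, -0.1, -178.2]
wrist_force: [0.2, 0.4, 0.5]
opening: 0.0233
grasp_force: 0.0
time: 21.57
ee_pos: [0.4512, -0.2783, 0.0717]
tcp_rot: [-179.9, 0.3, -178.2]
wrist_force: [12.2, 1.0, -1.2]
opening: 0.0231
grasp_force: 5.9
```

The stop repeats exactly (contact at TCP 0.451, as predicted), so the slide is back on its end stop. Next I'll measure the bracket from its four flange screws and check its lug.

```bash
python3 - <<'E'
from h import *
np.set_printoptions(precision=4,suppress=True)
P=lambda x,y:(365+(x-1)/3.3,220+(y-1)/3.3); S=lambda x,y:(180+(x-301)/3,280+(y-1)/3)
q=np.array([onz("top",*P(*p),.022) for p in((107,77),(174,77),(177,204),(110,204))]); print(q,"c",q.mean(0)); a=q[0]-q[3]+q[1]-q[2]; print("yaw",np.degrees(np.arctan2(a[1],a[0])))
q=np.array([onz("top",*P(*p),.022) for p in((92,57),(188,57),(190,226),(94,226))]); print("flange c",q.mean(0))
# height check: rear flange screws in both views (pull crop): left-rear (110,204)/(693,90), right-rear (177,204)/(724,131)
for a,b in(((110,204),(693,90)),((177,204),(724,131))): print(tri(("top",*P(*a)),("scene",*S(*b))))
# lug crown: bright arch in top view, projected top line
for y in(97,135,180): print(onz("top",*P(150,y),.062))
print(proj("top",[.6003,-.2725,.062]),[365+(150-1)/3.3,220+(135-1)/3.3])
E
```

```text
[[ 0.6313 -0.2555  0.022 ]
 [ 0.6324 -0.2897  0.022 ]
 [ 0.568  -0.292   0.022 ]
 [ 0.567  -0.258   0.022 ]] c [ 0.5997 -0.2738  0.022 ]
yaw 2.1447916848279442
flange c [ 0.5992 -0.2733  0.022 ]
(array([ 0.5676, -0.2582,  0.0221]), np.float64(0.0012016803033873473))
(array([ 0.5688, -0.2922,  0.0225]), np.float64(0.0017875820270241258))
[ 0.6185 -0.2703  0.062 ]
[ 0.6    -0.2706  0.062 ]
[ 0.5782 -0.2709  0.062 ]
[411.349  260.4656] [410.1515151515151, 260.6060606060606]
```

```bash
python3 -m crank '[[[0.5,0.017,0,0,0,0],[0,0,1,0,0,0],[0,0,1,0,0,0],[0,0,1,0,0,0],[1,0.035,0,0,0,0],[1,0.035,0,0,0,0],[1,0.035,0,0,0,0],[1,0.035,0,0,0,0],[1,0.035,0,0,0,0],[1,0.035,0,0,0,0],[1,0.035,0,0,0,0],[0,0,0,0,0,0],[0,0,0,0,0,0]]]' 0.6
```

```text
time: 22.65
ee_pos: [0.5995, -0.2726, 0.1295]
tcp_rot: [180.0, -0.1, -178.2]
wrist_force: [-0.1, 1.0, 0.2]
opening: 0.0511
grasp_force: 0.0
```

```bash
python3 -m crank '[[[0,-0.035,-0.8,0,0,0],[0,0,-0.8,0,0,0],[0,0,-0.8,0,0,0],[0,0,-0.8,0,0,0],[0,0,-0.6,0,0,0],[0,0,-0.375,0,0,0],[0,0,0,0,0,0],[0,0,0,0,0,0]]]'
python3 -m crank '[[[0,0,0,0,0,0],[0,0,0,0,0,0],[0,0,0,0,0,0],[0,0,0,0,0,0],[0,0,0,0,0,0],[0,0,0,0,0,0]]]' 0 50
```

```text
time: 23.32
ee_pos: [0.5992, -0.2735, 0.0471]
tcp_rot: [-180.0, -0.0, -178.2]
wrist_force: [-0.0, 0.7, 1.0]
opening: 0.0511
grasp_force: 0.0
time: 23.82
ee_pos: [0.5999, -0.2736, 0.0477]
tcp_rot: [-180.0, 0.1, -178.2]
wrist_force: [-0.1, 0.8, 6.9]
opening: 0.0133
grasp_force: 50.0
```

```bash
python3 -m crank '[[[0,0,0.15,0,0,0],[0,0,0.3,0,0,0],[0,0,0.5,0,0,0],[0,0,0.6,0,0,0],[0,0,0.8,0,0,0],[0,0,0.8,0,0,0],[0,0,0.6,0,0,0],[0,0,0.4,0,0,0],[0,0,0,0,0,0]]]'
python3 - <<'E'
from h import *
np.set_printoptions(precision=4,suppress=True)
o=bot.get_obs(); print(o['ee_pos'],o['tcp_rot'],o['opening'],o['grasp_force'],o['wrist_force'])
s=bot.camera("scene");t=bot.camera("top"); cv2.imwrite("pics/s7.png",s[:,:,::-1]); cv2.imwrite("pics/t7.png",t[:,:,::-1])
a=cv2.resize(t[190:400,190:450],(400,323)); b=cv2.resize(s[150:400,160:360],(400,500))
p=np.zeros((500,800,3),np.uint8); p[:323,:400]=a;p[:,400:]=b
cv2.imwrite("pics/lift.png",p[:,:,::-1])
t0=cv2.imread("pics/top0.png"); d=cv2.absdiff(t0[230:370,215:312],t[230:370,215:312,::-1]).max(2); print("tray area changed px",(d>40).sum())
g=cv2.cvtColor(t0,cv2.COLOR_BGR2GRAY); c=cv2.HoughCircles(cv2.medianBlur(g[235:290,250:305],3),cv2.HOUGH_GRADIENT,1,50,param1=80,param2=12,minRadius=12,maxRadius=20); print(c)
if c is not None: u,v,r=c[0][0]; print("block",onz("top",u+250,v+235,.017))
E
```

```text
time: 24.57
ee_pos: [0.6003, -0.2738, 0.1324]
tcp_rot: [-179.9, 0.2, -178.2]
wrist_force: [0.2, 0.5, -3.3]
opening: 0.0137
grasp_force: 48.9
[ 0.6003 -0.2738  0.1324] [-179.9144    0.1713 -178.1926] 0.013679320881651368 48.88554275035858 [ 0.1798  0.4558 -3.2953]
tray area changed px 0
[[[23.5 22.5 17.2]]]
block [ 0.601  -0.0492  0.017 ]
```

View pics/lift.png

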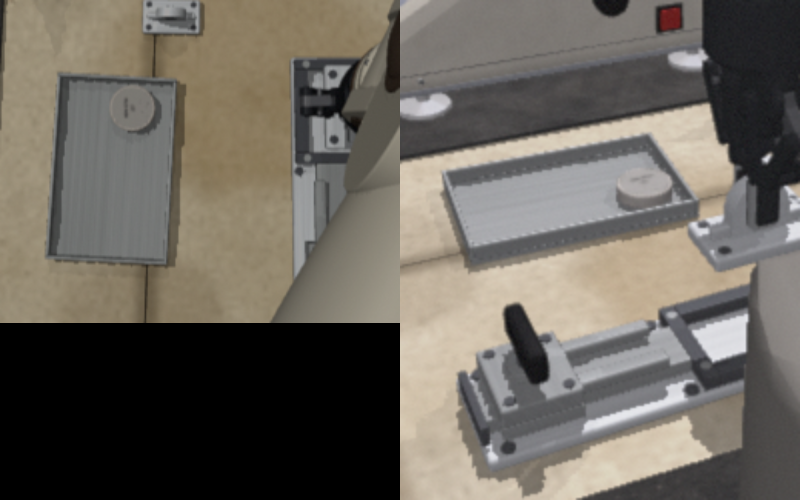

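The bracket hangs level in the gripper at crop (750,220), the slide is back, and the tray is unchanged with its block at top (276,260). I'll carry it to tray point (0.505,-0.0376).

```bash
python3 -m crank '[[[-0.12,0.3,0,0,0,0],[-0.24,0.6,0,0,0,0],[-0.367,0.908,0,0,0,0],[-0.367,0.908,0,0,0,0],[-0.367,0.908,0,0,0,0],[-0.367,0.908,0,0,0,0],[-0.367,0.908,0,0,0,0],[-0.367,0.908,0,0,0,0],[-0.367,0.908,0,0,0,0],[-0.367,0.908,0,0,0,0],[-0.367,0.908,0,0,0,0],[-0.367,0.908,0,0,0,0],[-0.367,0.908,0,0,0,0],[-0.25,0.62,0,0,0,0],[-0.12,0.3,0,0,0,0],[0,0,-0.2,0,0,0],[0,0,-0.5,0,0,0],[0,0,-0.5,0,0,0],[0,0,0,0,0,0],[0,0,0,0,0,0]]]'
```

```text
time: 26.33
ee_pos: [0.5036, -0.0378, 0.1043]
tcp_rot: [180.0, -0.1, -178.2]
wrist_force: [0.4, -0.4, -2.7]
opening: 0.0132
grasp_force: 48.9
```

```bash
python3 -m crank '[[[0,0,-0.5,0,0,0],[0,0,-0.6,0,0,0],[0,0,-0.6,0,0,0],[0,0,-0.5,0,0,0],[0,0,-0.3,0,0,0],[0,0,-0.2,0,0,0],[0,0,0,0,0,0],[0,0,0,0,0,0]]]'
python3 -m crank '[[[0,0,-0.05,0,0,0],[0,0,-0.05,0,0,0],[0,0,-0.05,0,0,0],[0,0,0,0,0,0]]]'
```

```text
time: 27.0
ee_pos: [0.5042, -0.0372, 0.0519]
tcp_rot: [-180.0, 0.0, -178.2]
wrist_force: [0.8, 0.1, -2.7]
opening: 0.0131
grasp_force: 49.1
time: 27.33
ee_pos: [0.5042, -0.0373, 0.0488]
tcp_rot: [-180.0, 0.0, -178.2]
wrist_force: [0.0, -0.0, -3.0]
opening: 0.0131
grasp_force: 49.1
```

```bash
python3 -m crank '[[[0,0,-0.08,0,0,0],[0,0,-0.08,0,0,0],[0,0,-0.05,0,0,0],[0,0,-0.05,0,0,0],[0,0,0,0,0,0],[0,0,0,0,0,0]]]'
python3 -m crank '[[[0,0,-0.04,0,0,0],[0,0,-0.03,0,0,0],[0,0,0,0,0,0]]]'
```

```text
time: 27.83
ee_pos: [0.5041, -0.0372, 0.0435]
tcp_rot: [180.0, -0.0, -178.2]
wrist_force: [0.6, 0.3, -2.0]
opening: 0.0136
grasp_force: 49.1
time: 28.08
ee_pos: [0.5041, -0.0372, 0.0421]
tcp_rot: [180.0, -0.0, -178.2]
wrist_force: [-0.8, 0.4, -3.8]
opening: 0.0136
grasp_force: 49.0
```

```bash
python3 -m crank '[[[0,0,-0.03,0,0,0],[0,0,-0.03,0,0,0],[0,0,0,0,0,0],[0,0,0,0,0,0]]]'
```

```text
time: 28.42
ee_pos: [0.5042, -0.0372, 0.0417]
tcp_rot: [-180.0, 0.0, -178.2]
wrist_force: [-3.2, 0.9, 6.2]
opening: 0.0135
grasp_force: 50.2
```

Contact came exactly at the predicted 0.0417. I'll release and rise.

```bash
python3 -m crank '[[[0,0,0,0,0,0],[0,0,0,0,0,0],[0,0,0,0,0,0],[0,0,0,0,0,0],[0,0,0.2,0,0,0],[0,0,0.5,0,0,0],[0,0,0.8,0,0,0],[0,0,1,0,0,0],[0,0,1,0,0,0],[0,0,1,0,0,0],[-0.5,0.8,1,0,0,0],[-0.5,0.8,1,0,0,0],[-0.5,0.8,0.5,0,0,0],[-0.5,0.8,0,0,0,0],[-0.5,0.8,0,0,0,0],[-0.5,0.8,0,0,0,0],[-0.5,0.8,0,0,0,0],[-0.5,0.8,0,0,0,0],[0,0,0,0,0,0],[0,0,0,0,0,0]]]' 0.45
python3 - <<'E'
from h import *
np.set_printoptions(precision=4,suppress=True)
s=bot.camera("scene");t=bot.camera("top"); cv2.imwrite("pics/s8.png",s[:,:,::-1]); cv2.imwrite("pics/t8.png",t[:,:,::-1])
a=cv2.resize(t[120:400,190:450],(390,420)); b=cv2.resize(s[140:400,160:365],(410,520))
p=np.zeros((520,800,3),np.uint8); p[:420,:390]=a;p[:,390:]=b
cv2.imwrite("pics/final.png",p[:,:,::-1])
g0=cv2.cvtColor(cv2.imread("pics/t6.png"),cv2.COLOR_BGR2GRAY);g0=cv2.cvtColor(cv2.imread("pics/top0.png"),cv2.COLOR_BGR2GRAY);g=cv2.cvtColor(t,cv2.COLOR_RGB2GRAY)
for n,(u,v,w,h) in {"tray corner":(222,230,30,25),"tray corner2":(285,345,25,22),"block":(258,243,36,36),"anvil":(330,115,42,45),"bottle":(198,128,38,42),"small br":(278,182,50,35)}.items():
    r=cv2.matchTemplate(g[v-8:v+h+8,u-8:u+w+8],g0[v:v+h,u:u+w],5); _,m,_,l=cv2.minMaxLoc(r); print(n,round(m,3),l[0]-8,l[1]-8)
E
```

```text
time: 30.08
ee_pos: [0.4241, 0.0913, 0.182]
tcp_rot: [180.0, 0.1, -178.1]
wrist_force: [-0.4, -0.9, 0.5]
opening: 0.0385
grasp_force: 0.0
tray corner 1.0 0 0
tray corner2 0.999 0 0
block 0.999 0 0
anvil 1.0 0 0
bottle 1.0 0 0
small br 1.0 0 0
```

View pics/final.png

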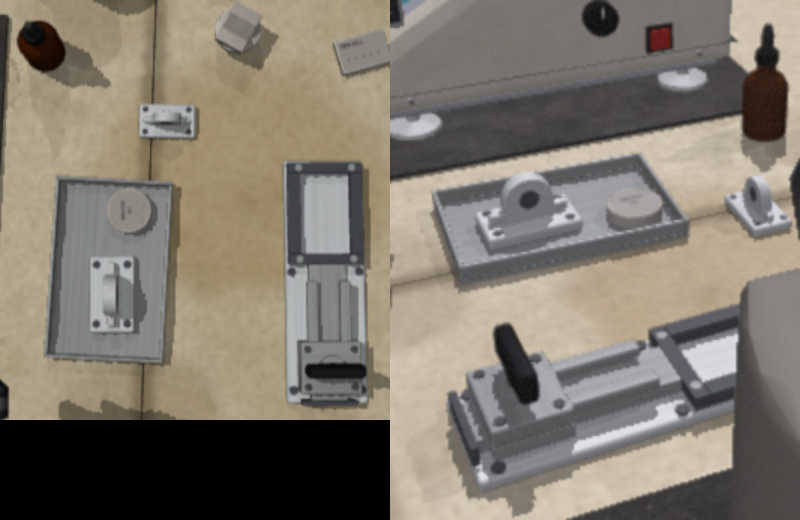

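The bracket stands upright and flat in the tray at crop (112,293), beside the block, and every bystander is unmoved (0 px). With the slide now fully in view, I'll measure its final travel and its gap to the stop.

```bash
python3 - <<'E'
from h import *
np.set_printoptions(precision=4,suppress=True)
g0=cv2.imread("pics/top0.png",0);g=cv2.imread("pics/t8.png",0)
# saddle's left side with both screws, before/after, subpixel by upsampling
U=lambda a:cv2.resize(a,None,fx=8,fy=8,interpolation=cv2.INTER_CUBIC)
T=U(g0[308:352,387:402]); r=cv2.matchTemplate(U(g[335:395,382:408]),T,5); _,m,_,l=cv2.minMaxLoc(r)
du,dv=l[0]/8+382-387,l[1]/8+335-308; print(m,du,dv)
A=onz("top",394.5,330,.037);B=onz("top",394.5+du,330+dv,.037); print(A,B,np.linalg.norm(A-B))
for u in(394,400,418,424): print(u,g[374:396,u])
print("rows->x z.037/.022",[ (v,round(onz("top",405,v,.037)[0],4),round(onz("top",405,v,.022)[0],4)) for v in range(380,394,2)])
E
```

```text
0.43742603063583374 0.5 35.0
[ 0.4879 -0.251   0.037 ] [ 0.4321 -0.2528  0.037 ] 0.055864046432079185
394 [124 114  85  63  63  76 104 118 109 135 170 136  46  46  65  67  94 129
 145 143 142 143]
400 [123 124 121 121 121 123 125 119  99  79 104 123 102  63  63  64  67  80
 119 145 146 146]
418 [ 77  97 117 120 119 120 122 115  92  69  96 118  95  54  59  64  76  92
 119 146 149 148]
424 [ 77  97 100  83  91 106 120 113  96  95 113  97  42  49  61  69  84  97
 125 152 153 150]
rows->x z.037/.022 [(380, np.float64(0.4088), np.float64(0.4066)), (382, np.float64(0.4056), np.float64(0.4034)), (384, np.float64(0.4025), np.float64(0.4001)), (386, np.float64(0.3993), np.float64(0.3969)), (388, np.float64(0.3962), np.float64(0.3937)), (390, np.float64(0.393), np.float64(0.3905)), (392, np.float64(0.3899), np.float64(0.3874))]
```

The saddle's back edge is at x≈0.405, so its centre is at 0.433. That is where three separate pulls and pushes of up to 82 N ended hard, with free travel otherwise. All other checks pass, so I'm handing in.

```bash
python3 -c "
from workcell import bot
print(bot.job_done())"
```

```text
the job is handed in; nothing more can be done
None
```

The job is handed in: knob turned about 90° to its stop, bracket upright and flat in the tray beside the test block, and tray, block, anvil and bottle unmoved. The slide is back against a hard block that held at 82 N, but it travelled only about 57.5 mm of the stated 65 mm with 7–8 mm of visible gap to the stop plate, so I can't be sure that was the end stop.

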